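# Hold the seed dispenser open over a pot

### The job

The seed dispenser is empty and I am going to brush the crumbs out of its hopper from above: stand the small terracotta pot in the mouth of its tray, slide it between the guide lips under the chute until it is fully home against the back lip, and let go of it. Then press the spring-return lever dial down past its first two clicks to the third, gate fully open, and hold it there; it springs shut when released, so finish with your fingers still holding it down. Do not open the gate before the pot is under the chute, do not tip the pot over, and leave the other things on the bench where they are.

Things in the scene. Friction and masses are not known exactly. Their poses are not given: they have to be found in the camera images.
- pot: Small squat empty terracotta pot, the only loose pot on the bench: 50 mm high, upright; rim band 66 mm across over its top 16 mm (34 to 50 mm up), tapering below to a foot 50 mm across; wall 4 mm; about 120 g. Origin: centre of the underside, z up.
- dispenser: Bench-top seed dispenser, screwed down. Origin: on the bench under the middle of its chute; z up; front (tray mouth) towards -x, so the pot slides in along +x; lever dial on the -y side. Base plate 6 mm thick, x -160 to 135, y -85 to 85 mm. Back plate at x = 118 mm, 130 mm wide, 320 mm high.
- mouth (a point): Point on the tray (6 mm above the bench) at dispenser x = -110 mm, y = 0, axes as the dispenser's. Open above: here the pot can be set down upright between the guide lips and then slid 110 mm along +x to the seat. Lips: 10 mm high, inner faces at y = -31 and +31 mm, from x = -120 to +29 mm of the dispenser, flaring out in front to 75 mm apart at x = -153.
- seat (a point): Point on the tray (6 mm above the bench) under the middle of the chute, axes as the dispenser's. A pot pushed home touches the back lip (10 mm high, front face at x = +26 mm) with its foot, and its origin is then within 2 mm of this point along x and within 6 mm along y.
- nose (a point): Middle of the lower opening of the chute's square nose (48 x 48 mm outside), 85 mm above the bench, straight over the seat. From it the chute, 42 mm wide, slopes up and back to the gate barrel (radius 32 mm, axis along y at dispenser x = 50 mm, 180 mm up, y = -45 to 45).
- hopper (a point): Middle of the open top of the clear round hopper, 120 mm across, at dispenser x = 50 mm, 335 mm above the bench; the hopper reaches down to 208 mm. Keep the gripper and wrist clear of it.
- spindle (a point): Axis point of the lever dial, axes as the dispenser's, in the plane of the thumb pad's middle (dispenser x = 50, y = -80 mm, 180 mm up). The dial turns about y; the middle of the pad's top face lies 106 mm from the axis. At rest the lever points to -x and 0.60 rad upwards (pad 244 mm above the bench), at the third click 0.66 rad downwards (pad 120 mm above it).
- pad (a point): Thumb pad at the end of the dial's lever, to be pressed down from above with closed fingers along its arc: black plate 48 mm long (its x, along the lever, outwards is -x), 34 mm wide (its y), 10 mm thick, clear all round except for the lever arm at its root. The point is the centre of its top face, z out of that face.
- dial (a joint): Angle of the lever dial (rad): 0 at rest, gate shut; grows as the lever is pressed down. Clicks, marked by three dark studs on the plate behind the dial, at 0.43, 0.85 and 1.26; humps just before them at 0.22, 0.64 and 1.06; hard stop at 1.30. The spring returns it from everywhere, no click holds it: 2 to 10 N on the pad, most just before each hump.
- saucer: Bystander, leave alone: terracotta saucer, 84 mm across, 14 mm high. Origin: underside.
- carabiner: Bystander, leave alone: steel carabiner lying flat, 85 x 45 mm, 11 mm high. Origin: underside.
- trowel: Bystander, leave alone: green plastic garden trowel, 270 mm long, 70 mm wide, lying along its x axis, 30 mm high at the handle. Origin: underside.
- shoehorn: Bystander, leave alone: wooden shoe horn, 195 x 40 mm, lying along its x axis, 10 mm high. Origin: underside.
- dustpan: Bystander, leave alone: yellow plastic dustpan, 300 mm long along its x axis (handle to -x), 210 mm wide, 47 mm high. Origin: underside.
- hopper_lid: Bystander, leave alone: round black lid taken off the hopper, 128 mm across, 30 mm high with its knob. Origin: underside.
- brush: Bystander, leave alone: hand brush, 220 mm long along its x axis. Origin: underside.
Not all that is in view belongs to the job. Of the things shaped like the pot, the terracotta one is meant.

How it is judged:
By the outcome, as a careful person would: the job done as asked, in the order asked, and still so for the second after the job is handed in, while the arm keeps its last pose, push and grip.
It also fails if it takes over 64 s, if anything falls off the work surface, if the arm or the gripper's body presses on something with over 40 N, if the wrist force passes 120 N, or if a joint passes its speed limit or range.

### The arm

A 7-joint arm with a two-finger parallel gripper is mounted at the origin on the work surface. World frame = base frame: x ahead of the robot, y to its left, z up, the work surface at z = 0. Lengths are in mm, angles in rad, forces in N, time in s.
With the tool pointing down it reaches from about 400 to 925 mm from the base axis. Payload 5.6 kg.
Tool frame: the origin (TCP) lies on the mounting face of the last link; the fingertips stand 173 mm ahead of it and the grasp point (between the pads) lies 155 mm ahead of it (arm.nose_length is the distance from the TCP to the fingertips, in mm); z points along the fingers, y is the direction in which the jaws open and shut (so a half turn about z gives the same grasp; the last joint's range is limited). The gripper opens to 85 mm and grips with 20 to 120 N. Pads are 22 mm wide; open, the fingers measure 114 mm over their backs; the gripper's body (76 mm by 85 mm) begins 54 mm behind the grasp point. The pads swing forward as they close: fully open they stand 13 mm farther back than shut.
Start: joints at [-1.386, 0.468, -0.012, 1.603, 0.006, 1.071, -0.056], TCP at [146.826, 633.201, 404.69] pointing down, gripper open.
Joint ranges: [-2.53, 2.53], [-0.31, 2.02], [-1.57, 1.55], [0.28, 2.44], [-1.29, 4.43], [0.15, 1.84], [-2.92, 2.92]. Speed limits (rad/s): [2.57, 2.57, 3.14, 3.14, 3.14, 3.14, 3.14].

### API

Orientations are given as [roll, pitch, yaw] about the fixed x, y, z axes, in that order (R = Rz(yaw) Ry(pitch) Rx(roll)).
In Python, from plant import arm gives the robot as it stands. Calls block until the motion is done:
- arm.reach(position, orientation): joint-space move of the TCP to a pose.
- arm.servo_line(position, frame=None, vel=150): straight line of the TCP; frame=None keeps the orientation; vel is the mean speed in mm/s.
- arm.move_joints(angles): joint-space move.
- arm.set_gripper(opening, effort=None): finger opening in mm; effort is the grip in N (None keeps the last); returns when the fingers have stopped.
- arm.wait(seconds).
- arm.solve_ik(position, orientation): joint angles nearest the present ones, or None.
- arm.grab_frame(name): name is "scene" or "side" or "wrist"; returns a dict with "image" (420x560x3 uint8, red, green, blue), "K" (3x3 intrinsics, pixels), "extrinsics" (4x4, takes a point from world to camera coordinates); the wrist camera has in their place "tool_from_camera" (4x4, takes a point from camera to tool coordinates, whose origin is the TCP and whose axes are the flange's). Camera axes: x right, y up, looking along -z (the intrinsics and any distortion apply to the point x, -y, -z); pixel columns grow to the right and rows downward; lengths in mm; the calibration is good to about 2 mm. The wrist camera is an equidistant fisheye: a pixel r from the principal point sees the ray r / f radians off the axis. A picture is of the moment at which its call begins: read the wrist's pose just before it. There is no depth.
A pose or a line that the arm cannot do raises arm.MotionError and nothing moves.
- arm.hand_in(): hands the job in, once; it reports no verdict.
Readings, each from a call of its own:
- arm.get_t(): time.
- arm.get_joints(): joint angles.
- arm.get_qvel(): joint speeds.
- arm.get_tau(): joint torques, N m.
- arm.get_tcp_pos(): TCP position.
- arm.get_eef_rot(): TCP orientation.
- arm.get_wrist_force(): force on the tool from outside, world axes, zero at the start.
- arm.get_wrist_torque(): the same for the moment, N m.
- arm.get_grip_width(): finger opening in mm.
Only numpy, scipy, OpenCV 4.12 (cv2) and the standard library are available. Lean on these libraries where they do the work, as an engineer would, in place of code of your own. Each camera call takes 0.05 s, during which the arm holds its last target. There are 200 camera calls.

## Working session

There is one attempt and no reset: what is moved stays moved. The work goes in short steps, each a Python script; the robot and the scene stay as the last script left them, time stands still between calls to the robot, and variables do not carry over. Pictures are saved under pics/ and viewed, about 8 in all and at most 12, crops included, and the job is handed in when it is done.

```bash
mkdir -p pics; ls; python3 - <<'E'
from plant import arm
import cv2,numpy as np,pickle
d={}
for n in("scene","side","wrist"):
    f=arm.grab_frame(n); d[n]=f
    cv2.imwrite(f"pics/{n}0.png",f["image"][:,:,::-1])
    print(n,{k:np.round(v,3).tolist() for k,v in f.items() if k!="image"})
print(arm.get_eef_rot(),arm.get_tcp_pos(),arm.get_t())
pickle.dump(d,open("f0.pkl","wb"))
E
```

```text
pics
scene {'K': [[392.188, 0.0, 275.452], [0.0, 392.188, 208.811], [0.0, 0.0, 1.0]], 'extrinsics': [[0.837, 0.548, -0.003, -482.645], [-0.397, 0.61, 0.685, 88.785], [0.377, -0.572, 0.728, -1651.123], [0.0, 0.0, 0.0, 1.0]]}
side {'K': [[380.31, 0.0, 279.593], [0.0, 380.31, 210.868], [0.0, 0.0, 1.0]], 'extrinsics': [[0.791, -0.612, -0.018, -465.799], [0.474, 0.594, 0.65, -397.454], [-0.387, -0.523, 0.76, -1189.004], [0.0, 0.0, 0.0, 1.0]]}
wrist {'K': [[325.192, 0.0, 274.507], [0.0, 325.192, 209.698], [0.0, 0.0, 1.0]], 'tool_from_camera': [[-0.001, 0.966, 0.26, 65.431], [1.0, 0.001, -0.0, 1.185], [-0.0, 0.26, -0.966, 31.156], [0.0, 0.0, 0.0, 1.0]]}
[-3.14017421e+00  8.19868404e-05  2.91376529e+00] [146.78759046 633.0087771  403.93130259] 0.15
```

View pics/scene0.png

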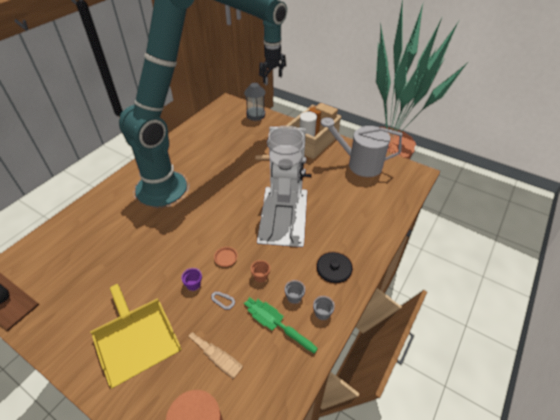

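View pics/side0.png

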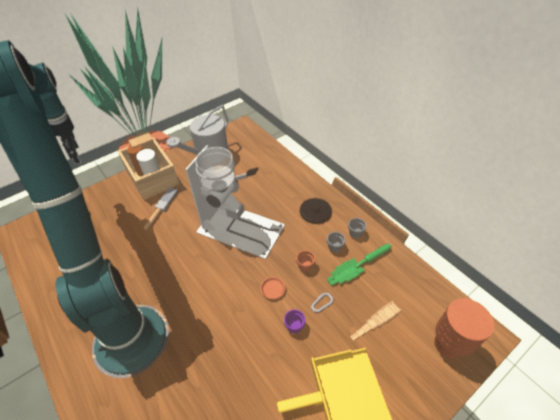

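Scene view candidates: terracotta (261,271), purple (193,281), greys (294,293) and (323,309), and a big terracotta pot at the bottom (193,410). The small terracotta one fits. Next I'll confirm it in an enlarged crop, together with the dispenser.

```bash
python3 - <<'E'
import cv2,numpy as np,pickle
d=pickle.load(open("f0.pkl","rb"))
a=d["scene"]["image"][110:310,215:348];b=d["side"]["image"][110:310,190:323]
im=np.hstack([cv2.resize(x,None,fx=3,fy=3,interpolation=cv2.INTER_CUBIC) for x in(a,b)])
cv2.imwrite("pics/crop1.png",im[:,:,::-1])
E
```

```text
(no output)
```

View pics/crop1.png

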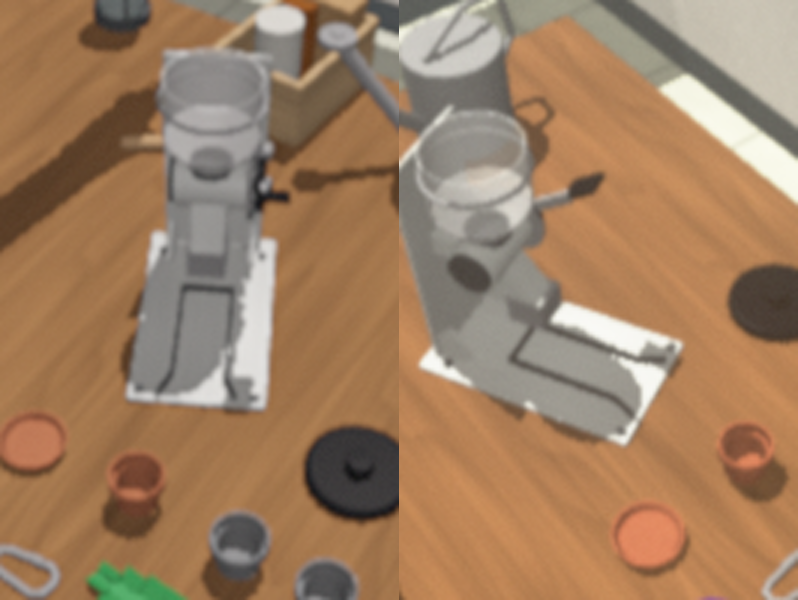

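The crop confirms the pot: small, terracotta and open-topped, scene crop (136,468), side crop (746,440). The dispenser plate corners are clear in both views.

```bash
cat > h.py <<'E'
import numpy as np, cv2
from scipy.optimize import least_squares
from scipy.spatial.transform import Rotation as R
def proj(f,P):
    P=np.atleast_2d(P); E=np.array(f["extrinsics"]); c=P@E[:3,:3].T+E[:3,3]
    c=c*[1,-1,-1]; q=c@np.array(f["K"]).T
    return q[:,:2]/q[:,2:]
def wrist_proj(f,P,tcp,rot):
    P=np.atleast_2d(P); T=np.array(f["tool_from_camera"])
    t=(P-tcp)@R.from_euler('xyz',rot).as_matrix()
    c=(t-T[:3,3])@T[:3,:3]*[1,-1,-1]
    n=np.linalg.norm(c[:,:2],axis=1); th=np.arctan2(n,c[:,2])
    K=np.array(f["K"]); return c[:,:2]/n[:,None]*th[:,None]*K[0,0]+K[:2,2]
def disp(p,s):  # s=x,y,yaw of dispenser
    p=np.atleast_2d(p).astype(float); c,n=np.cos(s[2]),np.sin(s[2])
    return np.c_[s[0]+c*p[:,0]-n*p[:,1],s[1]+n*p[:,0]+c*p[:,1],p[:,2]]
E
python3 - <<'E'
from h import *; import pickle
d=pickle.load(open("f0.pkl","rb")); S,D=d["scene"],d["side"]
a=lambda l:np.array(l)/3+[215,110]
b=lambda l:(np.array(l)-[399,0])/3+[190,110]
cs=a([(267,408),(127,400),(276,238),(152,234)]);Ps=np.array([(-160,-85,6),(-160,85,6),(135,-85,6),(135,85,6)])
cd=b([(681,343),(627,444),(420,365)]);Pd=Ps[[0,1,3]]
for y0 in np.arange(-3,3,1.):
  r=least_squares(lambda s:np.r_[(proj(S,disp(Ps,s))-cs).ravel(),(proj(D,disp(Pd,s))-cd).ravel()],[700,0,y0],x_scale=[100,100,1])
  print(r.x.round(3),round(r.cost,2))
  if r.cost<50: best=r
print(best.fun.round(1))
s=best.x
# pad at rest
th=.6; P=disp([[50-106*np.cos(th),-80,180+106*np.sin(th)]],s); print("pad",P,proj(S,P),proj(D,P), "seen",a([(270,197)]),b([(585,187)]))
rp=least_squares(lambda p:np.r_[(proj(S,[*p,50])-a([(136,468)])).ravel(),(proj(D,[*p,50])-b([(746,440)])).ravel()],[700,0])
print("pot",rp.x,rp.fun)
for n,px in(("saucer",(32,440)),("lid",(360,470)),("grey",(239,538))):
  print(n,least_squares(lambda p:(proj(S,[*p,20])-a([px])).ravel(),[700,0]).x)
np.save("disp.npy",s);np.save("pot.npy",rp.x)
E
```

```text
[510.266 157.169  -4.224] 4.34
[510.266 157.169  -4.224] 4.34
[510.266 157.169   2.059] 4.34
[510.266 157.169   2.059] 4.34
[510.266 157.169   2.059] 4.34
[510.266 157.169   2.059] 4.34
[-1.  -0.  -0.6 -0.6 -0.9  0.6 -0.2 -0.6  1.4 -1.2  0.4 -1.1 -0.3 -0.7]
pad [[598.50154872 161.59925961 239.85210218]] [[306.40159506 175.53631069]] [[252.07928673 171.11017603]] seen [[305.         175.66666667]] [[252.         172.33333333]]
pot [ 600.75016593 -129.6050953 ] [-0.1215758   0.93295458 -0.72074225 -0.41927794]
saucer [ 461.37930814 -143.55898552]
lid [803.18729028  28.58065479]
grey [ 733.53633379 -124.05104141]
```

```bash
cat >> h.py <<'E'
s=np.load("disp.npy"); pot=np.load("pot.npy")
def ori(tilt,flip):
    "tool z = (sin tilt,0,-cos tilt) in dispenser frame, tool y = -/+ dispenser y"
    z=np.array([np.sin(tilt),0,-np.cos(tilt)]); y=np.array([0,1. if flip else -1.,0])
    M=R.from_euler('z',s[2]).as_matrix()@np.c_[np.cross(y,z),y,z]
    return R.from_matrix(M).as_euler('xyz'), M
def tcp_for(tip,tilt,flip,L=173):
    "TCP pose putting point L ahead of TCP at dispenser point tip"
    e,M=ori(tilt,flip); return disp(tip,s)[0]-L*M[:,2],e
def pad(q,tilt):
    "tip centre for dial angle q: tip corner touches the pad top at its middle"
    a=.6-q; d=abs(tilt+a)  # pad normal leans by a to +x; tool axis by -tilt
    return [50-106*np.cos(a)+11*np.sin(d)*np.sin(a),-82,180+106*np.sin(a)+11*np.sin(d)*np.cos(a)]
E
python3 - <<'E'
from h import *; from plant import arm
for fl in (0,1):
  e,_=ori(0,fl); print(fl,e.round(3))
  def t(n,p,o):
    q=arm.solve_ik(list(p),list(o)); print(n,np.round(p),None if q is None else np.round(q,2))
  t("abovepot",[*pot,330],e);t("pot",[*pot,191],e)
  t("mouth",*tcp_for([-110,0,0],0,fl,-197) if 0 else ([*disp([-110,0,0],s)[0][:2],197],e))
  for x in(-175,-27):
    for ti in(.6,.75): t(f"push{x},{ti}",*tcp_for([x,0,18],ti,fl))
  for q,ti in((-.2,.15),(0,.15),(.6,.35),(1.28,.6)): t(f"pad{q}",*tcp_for(pad(q,ti),ti,fl))
E
```

```text
0 [-3.142  0.     2.059]
abovepot [ 601. -130.  330.] [-0.49  0.64  0.91  1.8  -0.6   1.    1.16]
pot [ 601. -130.  191.] [-0.27  0.76  0.59  1.84 -0.62  0.73  1.16]
mouth [562.  60. 197.] [-0.44  0.64  0.36  1.95 -0.38  0.61  0.65]
push-175,0.6 [638. -84. 161.] [-0.06  0.89  0.35  1.62 -0.76  1.24  1.18]
push-175,0.75 [ 648. -102.  145.] [ 0.03  0.95  0.29  1.54 -0.77  1.37  1.19]
push-27,0.6 [569.  47. 161.] [-0.17  0.77  0.21  1.84 -0.8   1.03  1.09]
push-27,0.75 [578.  29. 145.] [-0.11  0.84  0.2   1.79 -0.85  1.17  1.15]
pad-0.2 [603. 157. 433.] [-0.67  0.43  0.53  1.66 -0.39  1.18  0.48]
pad0 [610. 143. 417.] [-0.65  0.46  0.55  1.67 -0.41  1.16  0.52]
pad0.6 [637.  94. 346.] [-0.45  0.58  0.45  1.65 -0.6   1.2   0.74]
pad1.28 [644.  80. 257.] [-0.26  0.72  0.29  1.64 -0.77  1.24  0.9 ]
1 [ 3.142  0.    -1.082]
abovepot [ 601. -130.  330.] [-0.68  0.93  1.34  1.81 -0.97  1.25 -1.7 ]
pot [ 601. -130.  191.] [-0.57  1.04  1.1   1.86 -1.11  1.03 -1.63]
mouth [562.  60. 197.] [-0.94  0.97  1.11  1.98 -1.1   0.97 -1.9 ]
push-175,0.6 [638. -84. 161.] [-0.49  1.22  1.11  1.65 -1.27  1.7  -1.65]
push-175,0.75 [ 648. -102.  145.] [-0.32  1.15  0.88  1.57 -1.16  1.69 -1.7 ]
push-27,0.6 [569.  47. 161.] [-0.64  0.99  0.88  1.87 -1.21  1.42 -1.77]
push-27,0.75 [578.  29. 145.] [-0.57  1.07  0.88  1.82 -1.25  1.59 -1.72]
pad-0.2 [603. 157. 433.] [-1.11  0.77  1.35  1.68 -0.87  1.45 -2.26]
pad0 [610. 143. 417.] [-1.08  0.8   1.35  1.69 -0.9   1.45 -2.21]
pad0.6 [637.  94. 346.] [-0.91  0.99  1.34  1.68 -1.15  1.63 -2.01]
pad1.28 [644.  80. 257.] [-0.74  1.03  1.11  1.67 -1.25  1.68 -1.94]
```

```bash
python3 - <<'E'
from h import *; from plant import arm
e0=arm.get_eef_rot(); e,_=ori(0,0)
arm.servo_line([146.8,633,580],vel=300)
arm.reach([590,-100,560],list(e)); print(arm.get_t(),arm.get_tcp_pos())
arm.reach([*pot,330],list(e)); print(arm.get_t())
arm.wait(.2)
p,r=arm.get_tcp_pos(),arm.get_eef_rot(); f=arm.grab_frame("wrist"); im=f["image"].copy()
th=np.linspace(0,6.28,40)
for rr,z in((33,50),(25,0)):
  u=wrist_proj(f,np.c_[pot[0]+rr*np.cos(th),pot[1]+rr*np.sin(th),0*th+z],p,r); cv2.polylines(im,[u.round().astype(int)],1,(0,0,255))
for P in ([(-160,-85,6),(-160,85,6),(135,85,6),(135,-85,6)],[(-120,31,16),(29,31,16)],[(-120,-31,16),(29,-31,16)]):
  u=wrist_proj(f,disp(P,s),p,r); cv2.polylines(im,[u.round().astype(int)],0,(0,255,0))
cv2.imwrite("pics/w1.png",im[:,:,::-1]); print(arm.get_t(),p,r,arm.get_wrist_force())
import pickle; pickle.dump((f,p,r),open("w1.pkl","wb"))
E
```

```text
3.8917 [590.33046196 -98.91087116 559.82859091]
4.8167
5.0667 [ 601.41370513 -129.32217323  331.66510434] [3.13874631e+00 1.26011444e-03 2.06011334e+00] [-0.31196595 -0.10157466  0.10495341]
```

View pics/w1.png

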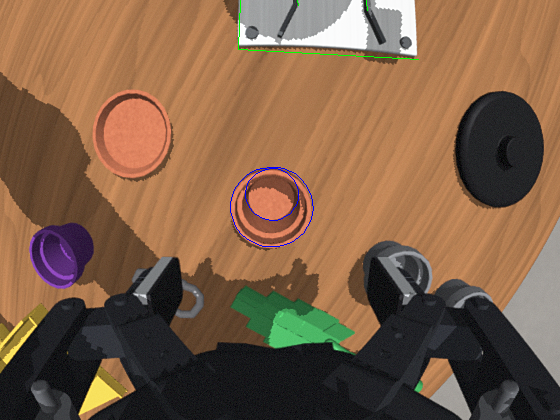

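Pot rim matches the overlay (272,207), and the plate's front edge (240,47)–(415,58) matches too. Next I grasp it.

```bash
python3 - <<'E'
from h import *; from plant import arm
arm.servo_line([*pot,191],vel=120)
print("w",arm.get_wrist_force())
arm.set_gripper(50,30); arm.wait(.2); print("grip",arm.get_grip_width(),arm.get_tcp_pos())
arm.servo_line([*pot,240],vel=100)
m=disp([-112,0,0],s)[0][:2]
arm.servo_line([*m,240],vel=150); arm.wait(.3)
print(arm.get_grip_width(),arm.get_wrist_force(),arm.get_t())
p,r=arm.get_tcp_pos(),arm.get_eef_rot(); f=arm.grab_frame("wrist"); im=f["image"].copy(); print(p,m)
for P in ([(-160,-85,6),(-160,85,6),(135,85,6),(135,-85,6)],[(-120,31,16),(29,31,16)],[(-120,-31,16),(29,-31,16)],[(26,-31,16),(26,31,16)]):
  u=wrist_proj(f,disp(P,s),p,r); cv2.polylines(im,[u.round().astype(int)],0,(0,255,0))
cv2.imwrite("pics/w2.png",im[:,:,::-1])
E
```

```text
w [-0.11627776  0.86883738  0.59599925]
grip 63.99586678850333 [ 600.88424817 -129.87517728  192.41146161]
63.773025355396626 [-0.93149206 -0.37225701 -1.47431432] 9.2917
[562.89834679  57.75455889 240.02497109] [562.81369726  58.26109259]
```

View pics/w2.png

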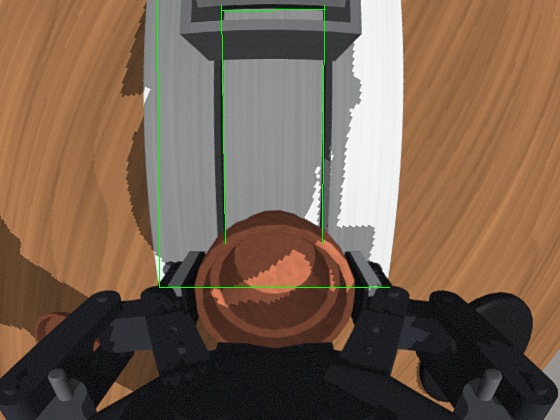

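Pot is held upright at (275,280), centred between the lips; inner faces at x≈222 and 324 px match the overlay within about 1 px. Setting down, releasing, then retreating to the push pose.

```bash
python3 - <<'E'
from h import *; from plant import arm
m=disp([-112,0,0],s)[0][:2]
arm.servo_line([*m,202],vel=80); arm.wait(.2); f0=arm.get_wrist_force()[2]
for z in np.arange(200.5,195,-.75):
  arm.servo_line([*m,z],vel=20); f=arm.get_wrist_force()[2]
  if f-f0>1.5: break
print("z",z,arm.get_tcp_pos()[2],f0,f)
arm.set_gripper(85); arm.wait(.2)
e,_=ori(0,0)
arm.servo_line([*m,300],vel=150)
arm.set_gripper(0)
p1,e1=tcp_for([-190,0,90],.7,0); arm.reach(list(p1),list(e1))
p2,e2=tcp_for([-190,0,18],.7,0); arm.servo_line(list(p2),vel=100); arm.wait(.2)
print(arm.get_tcp_pos(),p2,arm.get_wrist_force(),arm.get_grip_width(),arm.get_t())
p,r=arm.get_tcp_pos(),arm.get_eef_rot();w=arm.grab_frame("wrist")["image"]; S=arm.grab_frame("scene")["image"]
a=cv2.resize(S[130:270,225:325],None,fx=3,fy=3)
b=cv2.resize(w,(560,420)); cv2.imwrite("pics/w3.png",np.hstack([a[:420,:240+0] if 0 else cv2.resize(a,(240,336)),np.zeros((336,0,3),np.uint8)])[:,:,::-1])
o=np.zeros((420,800,3),np.uint8); o[:336,:240]=cv2.resize(a,(240,336)); o[:,240:]=b; cv2.imwrite("pics/w3.png",o[:,:,::-1])
E
```

```text
z 198.25 198.48864369798488 -1.5213577691022944 2.1280856191779662
[ 651.97332832 -109.1871912   151.09085888] [ 651.69916305 -109.0426659   150.3176984 ] [-0.23956988 -0.39938993  0.63904538] 0.0762018101996665 15.225
```

View pics/w3.png

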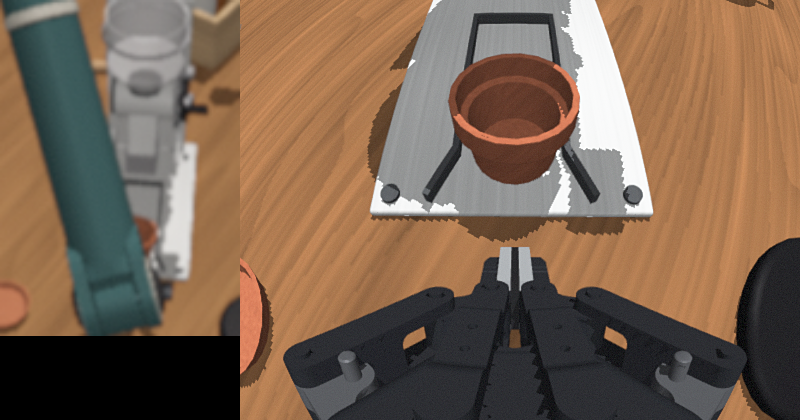

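Pot upright in the tray mouth between the lips, closed fingertips centred behind it. Pushing now.

```bash
python3 - <<'E'
from h import *; from plant import arm
ex=np.array([np.cos(s[2]),np.sin(s[2]),0])
def go(x,v,z=15.5): arm.servo_line(list(tcp_for([x,0,z],.7,0)[0]),vel=v)
go(-185,60); arm.wait(.2); f0=arm.get_wrist_force()
go(-150,60);go(-60,50); print("slide",(arm.get_wrist_force()-f0)@ex)
go(-46,30); arm.wait(.1)
for x in np.arange(-45,-28,1.):
  go(x,12); arm.wait(.08); F=-(arm.get_wrist_force()-f0)@ex; print(x,round(F,2),end='; ')
  if F>3: break
print(arm.get_t(),arm.get_tcp_pos()-tcp_for([x,0,15.5],.7,0)[0])
f=arm.grab_frame("side"); D=f["image"]; w=arm.grab_frame("wrist")["image"]
o=np.zeros((420,800,3),np.uint8); o[:,:240]=cv2.resize(D[170:270,200:257+0],(240,420)); o[:,240:]=w; cv2.imwrite("pics/w4.png",o[:,:,::-1])
E
```

```text
slide -2.2699250250662497
-45.0 1.53; -44.0 1.61; -43.0 1.38; -42.0 2.97; -41.0 2.56; -40.0 2.44; -39.0 1.57; -38.0 1.44; -37.0 1.87; -36.0 1.24; -35.0 1.36; -34.0 1.14; -33.0 2.72; -32.0 1.85; -31.0 1.33; -30.0 4.36; 24.5083 [ 0.10667362 -0.34655536  0.05295726]
```

View pics/w4.png

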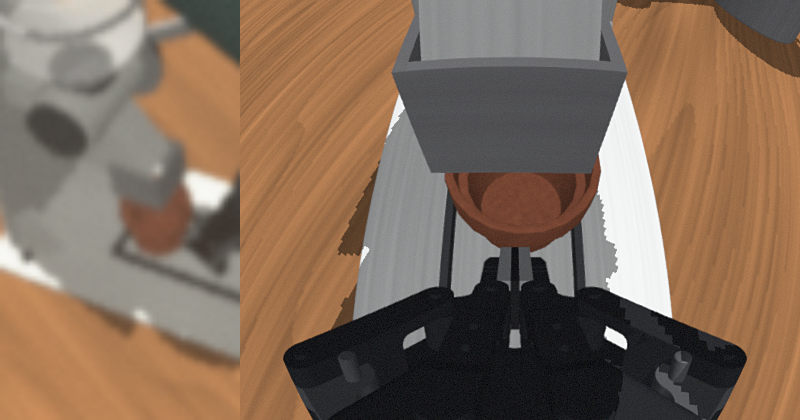

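```bash
python3 - <<'E'
from h import *; from plant import arm
ex=np.array([np.cos(s[2]),np.sin(s[2]),0])
for x in(-30,-29.5,-29):
  arm.servo_line(list(tcp_for([x,0,15.5],.7,0)[0]),vel=10); arm.wait(.15); F=-arm.get_wrist_force()@ex
  p=arm.get_tcp_pos(); print(x,F,(p-tcp_for([-30,0,15.5],.7,0)[0])@ex)
  if F>6: break
p,r=arm.get_tcp_pos(),arm.get_eef_rot(); f=arm.grab_frame("wrist"); K=3
im=cv2.resize(f["image"][140:290,170:400],None,fx=K,fy=K,interpolation=cv2.INTER_CUBIC)
th=np.linspace(0,2*np.pi,60)
for x,c in((0,(0,255,0)),(-4,(0,0,255))):
  for rr,z in((33,56),(33,40)):
    u=wrist_proj(f,disp(np.c_[x+rr*np.cos(th),rr*np.sin(th),0*th+z],s),p,r)
    cv2.polylines(im,[((u+.5-[170,140])*K).round().astype(int)],1,c)
n=disp([(-24,-24,85),(-24,24,85)],s); u=wrist_proj(f,n,p,r); cv2.polylines(im,[((u+.5-[170,140])*K).round().astype(int)],0,(255,255,0))
cv2.imwrite("pics/w5.png",im[:,:,::-1])
E
```

```text
-30 4.583371636261416 -0.2884563599649062
-29.5 5.126979672398135 -0.1221560893441441
-29 5.963080041448314 -0.005599074299198743
```

View pics/w5.png

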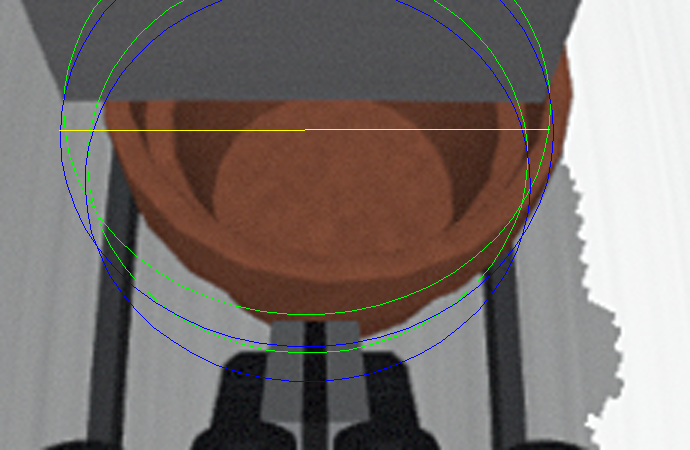

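Force rises with the arm stalled, so the pot is against the back lip. Allowing for about a 10 px overlay shift seen on the nose edge, the rim sits at x≈0 and about 4 mm to −y. I back off and check again with the fingers away.

```bash
python3 - <<'E'
from h import *; from plant import arm
def go(P,t,v): arm.servo_line(list(tcp_for(P,t,0)[0]),vel=v)
go([-60,0,16],.7,40); go([-100,0,22],.7,80); arm.wait(.1)
p,r=arm.get_tcp_pos(),arm.get_eef_rot(); f=arm.grab_frame("wrist"); K=3; O=[170,50]
im=cv2.resize(f["image"][50:250,170:400],None,fx=K,fy=K,interpolation=cv2.INTER_CUBIC)
th=np.linspace(0,2*np.pi,60)
for q,c in([np.c_[33*np.cos(th),-4+33*np.sin(th),0*th+56],(0,255,0)],[np.c_[25*np.cos(th),-4+25*np.sin(th),0*th+6],(0,255,0)],[np.array([(-24,-24,85),(-24,24,85)]),(255,255,0)],[np.array([(-120,31,16),(26,31,16),(26,-31,16),(-120,-31,16)]),(0,0,255)]):
  u=wrist_proj(f,disp(q,s),p,r); cv2.polylines(im,[((u+.5-O)*K).round().astype(int)],0,c)
cv2.imwrite("pics/w6.png",im[:,:,::-1]); print(arm.get_t(),arm.get_wrist_force())
E
```

```text
27.5917 [ 0.21672878  0.41498676 -1.8628184 ]
```

View pics/w6.png

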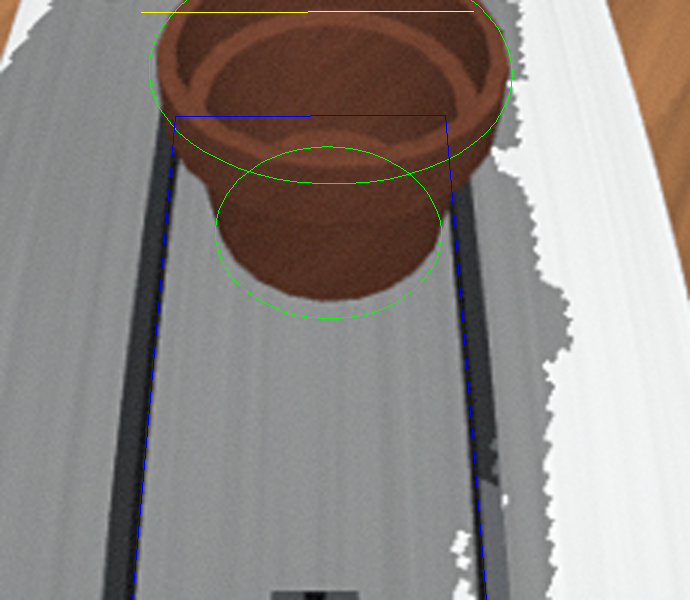

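Pot is standing upright under the nose, clear of the fingers; foot near edge at (328,300), on the lip's centreline within about 4 mm. Overlay and push contact both put the dispenser about 4.5 mm further along +x, so I apply that and press the lever.

```bash
cat > press.py <<'E'
from h import *; from plant import arm
import h
h.s[:2]+=4.5*np.array([np.cos(s[2]),np.sin(s[2])]); np.save("disp2.npy",h.s)
def go(P,t,v): p,e=tcp_for(P,t,0); arm.servo_line(list(p),frame=list(e),vel=v)
go([-190,0,30],.7,150); go([-200,-60,290],.7,250)
a=pad(0,.25); p,e=tcp_for([a[0],a[1],a[2]+35],.25,0); arm.reach(list(p),list(e)); arm.wait(.3)
f0=arm.get_wrist_force(); print(arm.get_t(),f0)
qs=list(np.arange(-.1,1.16,.07))+list(np.arange(1.18,1.4,.025))
for q in qs:
  t=float(np.interp(q,[0,1.2],[.25,.6])); go(pad(q,t),t,70); 
  if q>1.1: arm.wait(.1)
  F=arm.get_wrist_force()-f0; print(round(q,3),F.round(1),round(arm.get_t(),1))
  if np.linalg.norm(F)>(14 if q>1.1 else 25): break
E
python3 press.py
```

```text
30.5667 [-0.00699914  0.17331248  0.02803713]
-0.1 [ 0.4 -0.8  0.9] 31.1
-0.03 [ 0.8 -0.2 -0. ] 31.4
0.04 [-0.2  2.3  2.5] 31.7
0.11 [-0.7  2.8  3.1] 32.0
0.18 [-0.8  1.9  3.6] 32.3
0.25 [-1.1  1.9  4. ] 32.6
0.32 [-1.6  1.8  4.2] 32.9
0.39 [-1.3  1.5  4.5] 33.2
0.46 [-1.   1.1  5.1] 33.5
0.53 [-1.6  0.8  5.2] 33.8
0.6 [-0.3  0.9  5.9] 34.0
0.67 [-0.7  0.9  6.6] 34.3
0.74 [-0.4 -0.5  5.8] 34.6
0.81 [-0.3  0.1  6.7] 34.9
0.88 [ 0.  -0.4  6.5] 35.2
0.95 [-0.1 -0.4  6.7] 35.5
1.02 [ 0.3 -1.4  5.6] 35.8
1.09 [ 0.5 -0.7  7.1] 36.0
1.18 [ 0.1 -2.6  7.3] 36.5
1.205 [-0.4 -2.4  7.7] 36.8
1.23 [-0.  -2.8  7.7] 37.2
1.255 [ 0.4 -3.3  9.4] 37.5
1.28 [-0.3 -7.2 16.7] 37.9
```

```bash
python3 - <<'E'
from h import *; from plant import arm
arm.wait(.3); print(arm.get_t(),arm.get_wrist_force(),arm.get_tcp_pos())
w=arm.grab_frame("wrist")["image"]; S=arm.grab_frame("scene")["image"]; D=arm.grab_frame("side")["image"]
o=np.zeros((600,800,3),np.uint8); o[:300,:400]=cv2.resize(w,(400,300)); o[:300,400:]=cv2.resize(S[135:255,225:385],(400,300)); o[300:,:400]=cv2.resize(D[150:270,175:335],(400,300))
o[300:,400:]=cv2.resize(w[150:330,150:390],(400,300))
cv2.imwrite("pics/w7.png",o[:,:,::-1])
E
```

```text
38.1667 [-1.42167347 -6.66682835 17.62211078] [642.9292515   82.19420832 260.38284442]
```

View pics/w7.png

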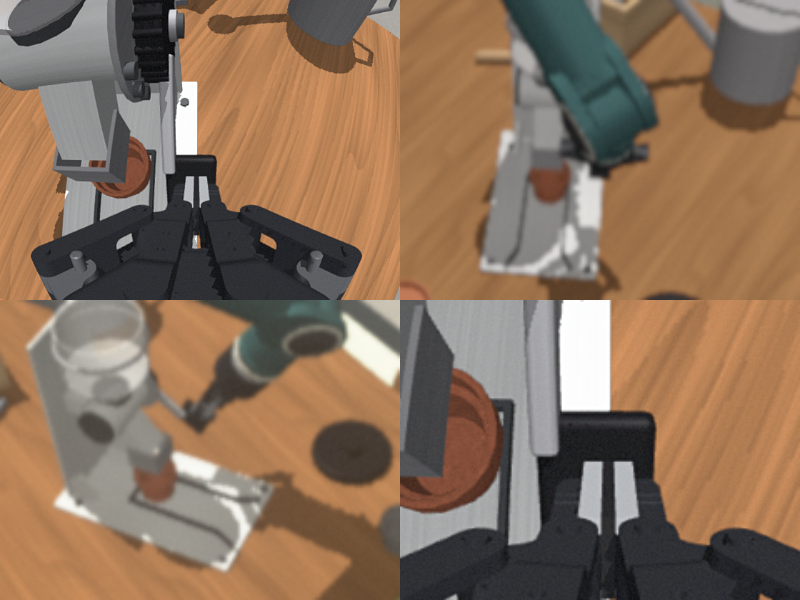

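Fingers are on the pad, which is down at the stop, and the pot stands under the nose. One overlay check of pot against the back lip from this angle before handing in.

```bash
python3 - <<'E'
from h import *; from plant import arm
s2=np.load("disp2.npy"); p,r=arm.get_tcp_pos(),arm.get_eef_rot(); f=arm.grab_frame("wrist"); K=5;O=[60,170]
im=cv2.resize(f["image"][170:290,60:220],None,fx=K,fy=K,interpolation=cv2.INTER_CUBIC)
th=np.linspace(0,2*np.pi,60)
for q,c in([np.c_[33*np.cos(th),-4+33*np.sin(th),0*th+56],(0,255,0)],[np.array([(-120,-31,16),(26,-31,16),(26,31,16)]),(0,0,255)],[np.array([(24,-24,85),(-24,-24,85),(-24,24,85)]),(255,255,0)]):
  u=wrist_proj(f,disp(q,s2),p,r); cv2.polylines(im,[((u+.5-O)*K).round().astype(int)],0,c)
cv2.imwrite("pics/w8.png",im[:,:,::-1])
P=R.from_euler('z',0); print(arm.get_t(),arm.get_wrist_force())
E
```

```text
38.3667 [-0.45722822 -7.29096544 17.4793606 ]
```

View pics/w8.png

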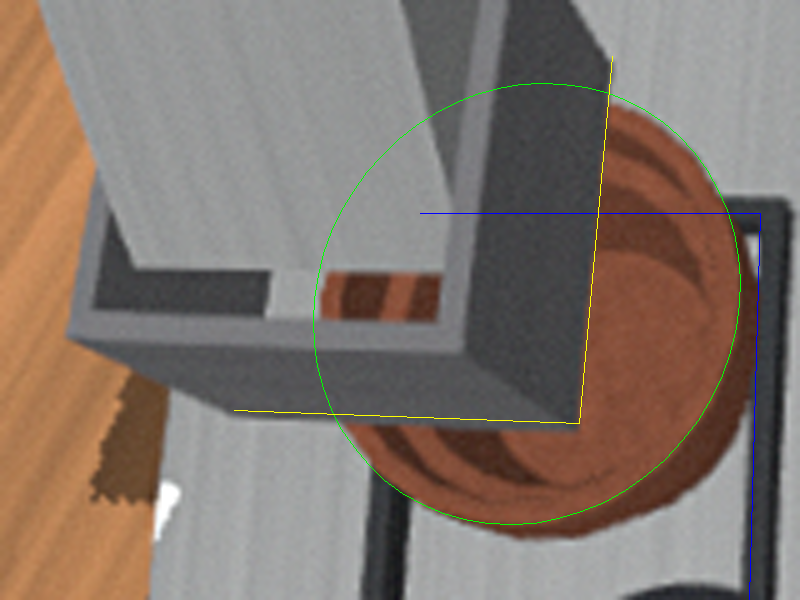

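```bash
python3 -c "
from plant import arm
print(arm.get_wrist_force(),arm.get_t()); arm.hand_in(); print(arm.get_t())"
```

```text
[-0.45722822 -7.29096544 17.4793606 ] 38.3667
the job is handed in; nothing more can be done
the job is handed in; nothing more can be done
```

I stood the terracotta pot in the tray mouth, pushed it home with closed fingers and let go. Then I pressed the lever pad down to its end stop, and the fingers are still holding it there. The job was handed in at 38.4 s.

- **Pot:** it stalled against the back lip, with the push rising from about 2 to 6 N over less than 0.3 mm. With the fingers clear, it stood upright. The last overlay puts its rim within about 1.5 mm of the seat along x and about 4 mm towards −y, inside the 6 mm allowed.
- **Lever:** the force jumped from 9 to 17 N at about 1.28 rad, by the arm's geometry, and holds steady near 19 N in total. The dial angle itself can't be read, so the third click is inferred from that stop and from the picture of the pad held down.
- **Disagreement:** my first estimate of the dispenser's position was about 4.5 mm short along its x axis. I corrected it before pressing the lever, and the chute nose then lined up in the last overlay.
- **Bystanders:** I touched none of them, but I did not measure their positions again at the end.

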